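# Re-peg the stay of the acrylic box's swing door to air it wider

## Task

The clear box needs a good airing after the shower: move the pink cup out of the way of its door and stand it upright on the round cork mat. Then tip the door's metal stay up off the brass pin, swing the door wide open, and drop the stay's end hole (the one nearest the red pad) fully down over the pin so that the door is held there. Leave the other things on the shelf where they are.

Things in the scene. Friction and masses are not known exactly. Their poses are not given: they have to be found in the camera images.
- cup_center (a point): Pink plastic cup, empty, open at the top, 90 mm high, 56 mm across the rim and slightly narrower at the foot, about 60 g. Point on its axis half-way up (45 mm above its foot); z is its axis. It stands on the shelf in front of the door, in the way of its swing.
- mat_top (a point): Round cork mat with a dark blue rim, 104 mm across, 4 mm thick, fixed, lying to the left or the right of the box. Point at the centre of its top face.
- pin_top (a point): Upright brass pin, 7 mm thick with a domed tip, fixed on the roof of the clear acrylic box (220 mm wide, 170 mm deep, roof 135 mm above the shelf), a little behind the front edge of the roof. Point at its tip, 18 mm above the roof. Its x axis is the box's depth direction (from the front face to the back), y runs along the front towards the hinge side, z is up.
- door_hinge (a point): Point on the vertical hinge axis of the door at roof height, at the front left edge of the box (as seen from the robot). Axes as those of pin_top.
- door (a joint): Angle of the clear swing door (198 mm wide, 6 mm thick, top edge 140 mm above the shelf) in rad; 0 shut, grows as its free edge comes out of the box front towards the robot; limit 1.4. The pin sits in the first hole at 0.20, in the middle hole at 0.60, in the end hole at 1.00. The hinge is a little stiff (about 0.05 N m): the door stays where it is left. While the stay lies on the pin the door is locked.
- door_post (a point): Orange upright post on the top edge of the door, 180 mm from the hinge axis: 12 mm thick, 50 mm tall with a 16 mm ball on its top, rising from 140 to 198 mm above the shelf. Point half-way up it (165 mm above the shelf); its x axis is the door's normal pointing inwards/behind the door, its y axis runs along the door towards the hinge. Push its back to open the door, or pinch it.
- stay (a joint): Tilt in rad of the stay, a flat steel arc bar 30 mm wide, 4 mm thick, of 120 mm radius about the door hinge axis, hinged on the door's top edge 120 mm from the hinge axis and reaching back over the roof: 0 lying level (underside 9 mm above the roof, pin through a hole), grows as its far end tips up, stop at 0.5. Above 0.25 every part that can pass over the pin clears it. Its hinge is stiff (0.06 N m): it stays at the tilt it is left at.
- stay_tab (a point): Blue thumb tab of the stay, 22 x 30 mm, in front of the door. Point at the middle of its top face, 36 mm in front of the stay's hinge and 149 mm above the shelf when the stay is level. Pressed down by about 17 mm (2 to 4 N) it tips the stay up to its stop, like a seesaw.
- stay_pad (a point): Red round pad, 28 mm across, at the far end of the stay, beyond the end hole. Point at the middle of its top face, 149 mm above the shelf when the stay is level; 119 mm from the stay's hinge line. Press it down to lower the stay (1 to 3 N).
- end_hole (a point): Centre of the end hole of the stay (14 mm across), nearest the red pad. The stay's three holes lie on its arc 0.4, 0.8 and 1.2 rad round from the door; this is the one at 1.2.
- first_hole (a point): Centre of the hole nearest the door, in which the pin sits at the start (14 mm across).
- soap_dish: Terracotta soap dish with a soap, 80 x 115 x 24 mm, bystander; origin at its foot.
- comb: Bamboo comb lying flat, about 42 x 160 x 6 mm, bystander.
- pin_tray: Steel hair pin tray, 70 x 140 x 18 mm, bystander; origin at its foot.
- jar: Round glass jar, closed, 80 mm across, 80 mm high, bystander; origin at its foot.
- shampoo: Green bottle, 60 mm across, 180 mm high, bystander; origin at its foot.
- lotion: Yellow bottle, 56 mm across, 150 mm high, bystander; origin at its foot.

How it is judged:
On the way, in this order (a step that is already met when the one before it is completed fails the run):
1. the pink cup stands upright on the cork mat, let go, the door not yet moved (horizontal distance between cup_center and mat_top below 0.035 m and height (world z) of cup_center below 0.054 m and angle between cup_center's own z axis and vertical below 0.1 rad and contact force between the fingers and cup below 0.1 N and value of joint door below 0.3 rad), for 0.2 s.
2. the stay is tipped up clear of the pin while the door is still at its first place (value of joint stay above 0.2 rad and value of joint door below 0.32 rad), for 0.1 s.
3. the door is swung wide (value of joint door above 0.9 rad), for 0.1 s.
At the end, for the whole second after the job is handed in: The stay lies level (tilt under 0.03 rad) with its end hole over the pin (within 5.5 mm), the door at rest at 0.955 to 1.045 rad; the pink cup stands upright (within 0.1 rad) and still on the cork mat, its axis within 35 mm of the mat's centre (value of joint stay below 0.03 rad and value of joint door between 0.955 and 1.045 rad and horizontal distance between end_hole and pin_top below 0.0055 m and horizontal distance between cup_center and mat_top below 0.035 m and height (world z) of cup_center below 0.054 m and angle between cup_center's own z axis and vertical below 0.1 rad and velocity of joint door between -0.02 and 0.02 rad/s and linear speed of cup below 0.02 m/s); the robot touches nothing.
It fails at once if the cup is tipped over (angle between cup_center's own z axis and vertical above 0.6 rad).
It fails at once if another thing on the shelf is moved more than 40 mm (distance of any of soap_dish, comb, pin_tray, jar, shampoo, lotion from where it was at the start of the episode above 0.04 m).
It also fails if it takes over 72 s, if anything falls off the work surface, if the arm or the gripper's body presses on something with over 40 N, if the wrist force passes 120 N, or if a joint passes its speed limit or range.

## Robot

A 6-joint arm with a two-finger parallel gripper is mounted at the origin on the work surface. World frame = base frame: x ahead of the robot, y to its left, z up, the work surface at z = 0. Lengths are in m, angles in rad, forces in N, time in s.
With the tool pointing down it reaches from about 0.3 to 0.95 m from the base axis. Payload 3.1 kg.
Tool frame: the origin (TCP) lies at the very end of the fingers, on their centre line; the grasp point (between the pads) lies 19 mm behind it; z points along the fingers, y is the line along which they close (so a half turn about z gives the same grasp; the last joint's range is limited). The gripper opens to 85 mm and grips with 20 to 120 N. Pads are 22 mm wide; open, the fingers measure 114 mm over their backs; the gripper's body (76 mm by 85 mm) begins 54 mm behind the grasp point. The pads swing forward as they close: fully open they stand 13 mm farther back than shut.
Start: joints at [1.184, 0.308, 1.634, -0, 1.2, -0.07], TCP at [0.195, 0.594, 0.231] pointing down, gripper open.
Joint ranges: [-3.06, 3.06], [-0.79, 1.96], [0.05, 2.63], [-1.19, 4.34], [0.05, 2.64], [-2.94, 2.94]. Speed limits (rad/s): [2.79, 2.79, 3.14, 3.14, 3.14, 3.14].

## Interface

Orientations are given as [roll, pitch, yaw] about the fixed x, y, z axes, in that order (R = Rz(yaw) Ry(pitch) Rx(roll)).
In Python, from plant import arm gives the robot as it stands. The module is installed in compiled form; this text tells all that it offers. Calls block until the motion is done:
- arm.goto(position, orientation): joint-space move of the TCP to a pose.
- arm.movel(position, rot=None, velocity=0.15, guard=None): straight line of the TCP; rot=None keeps the orientation; velocity is the mean speed in m/s. With guard (N) it stops when the force on the tool has changed by that much, and returns True; else False.
- arm.move_joints(angles): joint-space move.
- arm.grip(opening, squeeze=None): opening from 0.0 (shut) to 1.0 (fully open); squeeze is the grip in N (None keeps the last); returns when the fingers have stopped.
- arm.sleep(seconds).
- arm.ik(position, orientation): joint angles nearest the present ones, or None.
- arm.get_state(): the state.
- arm.get_image(name): name is "scene" or "top" or "wrist"; returns the picture (400x640x3 uint8, red, green, blue); there is no depth.
- arm.calibration(name): a dict with "camera_matrix" (3x3 intrinsics, pixels), "origin" and "orientation" of the camera in the world. Camera axes: x right, y down, z forward; pixel columns grow to the right and rows downward; lengths in m; the calibration is good to about 2 mm. A picture is of the moment at which its call begins: read the wrist's pose just before it. calibration takes no time and is no camera call; for the wrist camera it gives the pose at the moment of the call.
A pose or a line that the arm cannot do raises arm.PlanningError and nothing moves.
- arm.finish_job(): hands the job in; it is judged then, once.
Trained networks look in the newest picture that a camera, given by its name, has taken for a name from the list of things; names that differ only in an ending like _2 or _b are one class to them, and where a whole thing is asked for, a point or a joint stands for the part that bears it (a point fixed in the world has none). Each returns a list of dicts, best first, with "confidence" (0 to 1); they miss things now and then, are a little off and sometimes report something else, mostly with a low value. They report only what shows in the picture. A call takes as long as a camera call.
- arm.cut_out(camera, target): "mask" (400x640 bool, what is visible of it) and "box" ([centre column, centre row, width, height] in pixels, round what is visible of it).
- arm.pinpoint(camera, target): "location" ([row, column] in pixels: a listed point, or the origin of a listed thing).
The state is a dict: "time_s": time; "q": joint angles; "dq": joint speeds; "joint_efforts": joint torques, N m; "ee_pos": TCP position; "tool_rot": TCP orientation; "contact_force": force on the tool from outside, world axes, zero at the start; "torque": the same for the moment, N m; "opening": opening from 0.0 (shut) to 1.0 (fully open); "grip_force": force on a finger pad.
Only numpy, scipy, OpenCV 4.12 (cv2) and the standard library are available. Lean on these libraries where they do the work, as an engineer would, in place of code of your own. Each camera call takes 0.05 s, during which the arm holds its last target. There are 200 camera calls.

## Working session

There is one attempt and no reset: what is moved stays moved. The work goes in short steps, each a Python script; the robot and the scene stay as the last script left them, time stands still between calls to the robot, and variables do not carry over. Pictures are saved under pics/ and viewed, at most 10 in all, crops included, and the job is handed in when it is done.

```bash
mkdir -p pics
cat > h.py <<'E'
import numpy as np, cv2
from plant import arm
from scipy.spatial.transform import Rotation as R
def Rm(o):
    o=np.array(o,float)
    if o.shape==(3,3): return o
    if o.shape==(4,): return R.from_quat(o).as_matrix()
    return R.from_euler('xyz',o).as_matrix()
def ray(cam,rc,cal=None):
    c=cal or arm.calibration(cam); d=np.linalg.inv(np.array(c["camera_matrix"]))@[rc[1],rc[0],1]
    return np.array(c["origin"]),Rm(c["orientation"])@d
def atz(cam,rc,z,cal=None):
    o,d=ray(cam,rc,cal); return o+d*(z-o[2])/d[2]
def save(cam,n):
    im=arm.get_image(cam); cv2.imwrite(f"pics/{n}.png",im[:,:,::-1]); return im
def proj(cam,p,cal=None):
    c=cal or arm.calibration(cam); q=Rm(c["orientation"]).T@(np.array(p)-c["origin"]); q=np.array(c["camera_matrix"])@q; return q[:2]/q[2]
E
python3 - <<'E'
from h import *
print(arm.calibration("top"),arm.calibration("scene"))
a=save("top","t0"); b=save("scene","s0")
cv2.imwrite("pics/ts0.png",np.vstack([a,b])[:,:,::-1][:, :])
Z=dict(cup_center=.045,mat_top=.004,pin_top=.153,door_hinge=.135,door_post=.165,stay_tab=.149,stay_pad=.149,end_hole=.146,first_hole=.146,soap_dish=0,pin_tray=0,comb=.0,jar=0,shampoo=0,lotion=0)
for cam in("top","scene"):
  for k,z in Z.items():
    r=arm.pinpoint(cam,k)
    print(cam,k,[(np.round(x["location"]),round(x["confidence"],2),np.round(atz(cam,x["location"],z),3)) for x in r[:2]])
E
```

```text
{'camera_matrix': array([[507.74631862,   0.        , 316.52895558],
       [  0.        , 507.74631862, 196.45417294],
       [  0.        ,   0.        ,   1.        ]]), 'origin': array([ 0.28158488, -0.00780496,  1.70197971]), 'orientation': array([-2.95044727,  0.00305129, -1.59985834])} {'camera_matrix': array([[427.79185513,   0.        , 316.22479806],
       [  0.        , 427.79185513, 198.8242044 ],
       [  0.        ,   0.        ,   1.        ]]), 'origin': array([ 1.26238761, -0.28320583,  1.36210703]), 'orientation': array([-2.60782796, -0.00681774,  1.17521378])}
top cup_center [(array([226., 298.]), 0.79, array([0.505, 0.05 , 0.045]))]
top mat_top [(array([245., 401.]), 0.8, array([ 0.437, -0.289,  0.004]))]
top pin_top [(array([174., 301.]), 0.84, array([0.655, 0.036, 0.153]))]
top door_hinge [(array([180., 260.]), 0.64, array([0.643, 0.164, 0.135])), (array([173., 216.]), 0.63, array([0.67 , 0.304, 0.135]))]
top door_post [(array([195., 314.]), 0.62, array([ 0.583, -0.003,  0.165]))]
top stay_tab [(array([198., 295.]), 0.81, array([0.578, 0.056, 0.149]))]
top sta
[... 1313 characters left out ...]
([0.564, 0.067, 0.149]))]
scene stay_pad [(array([224., 367.]), 0.64, array([0.752, 0.115, 0.149]))]
scene end_hole [(array([228., 358.]), 0.84, array([0.753, 0.084, 0.146]))]
scene first_hole [(array([207., 336.]), 0.8, array([0.655, 0.049, 0.146])), (array([227., 357.]), 0.15, array([0.75 , 0.081, 0.146]))]
scene soap_dish []
scene pin_tray [(array([278., 227.]), 0.84, array([ 0.694, -0.356,  0.   ]))]
scene comb [(array([148., 410.]), 0.88, array([0.45 , 0.469, 0.   ]))]
scene jar []
scene shampoo [(array([173., 436.]), 0.73, array([0.592, 0.504, 0.   ]))]
scene lotion [(array([262., 177.]), 0.89, array([ 0.571, -0.496,  0.   ])), (array([147., 409.]), 0.66, array([0.442, 0.47 , 0.   ]))]
```

Run:
```python
from h import *
from scipy.optimize import least_squares
cam={"top":dict(pin=(174,301),hin=(180,260),post=(195,314),end=(151,285),first=(177,296)),
"scene":dict(pin=(203,338),hin=(196,368),post=(191,315),end=(228,358),first=(207,336))}
Z=dict(pin=.153,hin=.135,post=.165,end=.146,first=.146)
def model(v):
    H=v[:2];a=v[2]
    f=lambda r,t:H+r*np.array([np.sin(t+a),-np.cos(t+a)])
    return dict(hin=H,pin=f(.12,.2),first=f(.12,.2),end=f(.12,1.0),post=f(.18,-.2))
cs={c:arm.calibration(c) for c in cam}
def res(v):
    m=model(v); return np.concatenate([proj(c,[*m[k],Z[k]],cs[c])-np.array(p[::-1]) for c in cam for k,p in cam[c].items()])
s=least_squares(res,[.63,.17,0],loss="soft_l1"); print(s.x,model(s.x)); print(s.fun.reshape(-1,2).round(1))
t=cv2.imread("pics/t0.png")[100:300,120:520]; b=cv2.imread("pics/s0.png")[120:320,120:520]
cv2.imwrite("pics/v1.png",np.vstack([cv2.resize(t,(600,300)),cv2.resize(b,(600,300))]))
```

```text
[ 0.64955948  0.16831651 -0.17487186] {'hin': array([0.64955948, 0.16831651]), 'pin': array([0.65257454, 0.0483544 ]), 'first': array([0.65257454, 0.0483544 ]), 'end': array([0.73771565, 0.08690097]), 'post': array([0.58365189, 0.00081669])}
[[-4.3  0.7]
 [-0.9 -2. ]
 [-1.6  0.1]
 [-0.9 -1.5]
 [ 0.8 -1.8]
 [-2.5  2.3]
 [-0.4 -0.7]
 [-1.1  0.4]
 [-0.8 -4.3]
 [-0.6 -0.7]]
```

View pics/v1.png

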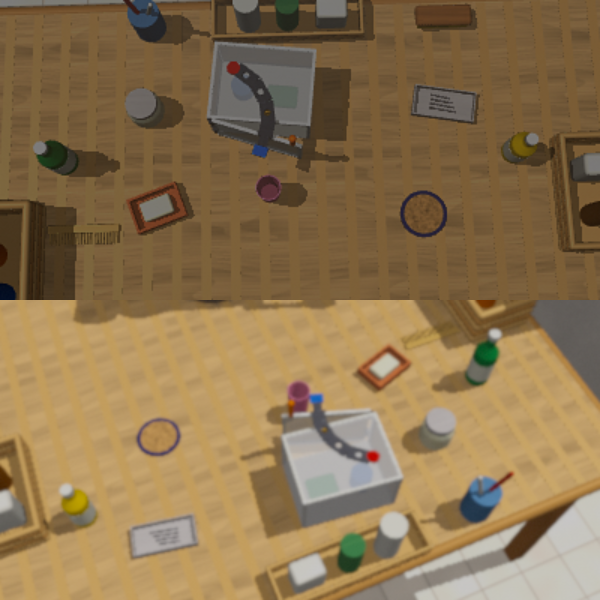

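```bash
cat >> h.py <<'E'
H=np.array([.6496,.1683]); A=-.175
def pol(r,t): return H+r*np.array([np.sin(t+A),-np.cos(t+A)])
def ori(th,az,flip=0):
    z=np.array([np.sin(th)*np.cos(az),np.sin(th)*np.sin(az),-np.cos(th)])
    y=np.array([-np.sin(az),np.cos(az),0])*(1 if flip else -1)
    return R.from_matrix(np.c_[np.cross(y,z),y,z]).as_euler('xyz'),z
E
python3 - <<'E'
from h import *
s=arm.get_state(); print(s["time_s"],s["tool_rot"],s["ee_pos"])
th=np.radians(40)
def best(g,az,back=0):
    for fl in(0,1):
        o,z=ori(th,az,fl); p=g+z*(.019-back); q=arm.ik(p,o)
        print(fl,None if q is None else np.round(q,2))
cup=np.array([.507,.049,.055]); mat=np.array([.430,-.288,.060])
best(cup,np.arctan2(.049,.507),.11);best(cup,np.arctan2(.049,.507)); best(mat,np.arctan2(-.288,.43)); best(mat+[0,0,.12],np.arctan2(-.288,.43))
E
```

```text
1.6 [ 3.14158783e+00 -1.23314755e-05  2.82476486e+00] [0.19473133 0.59390072 0.23127821]
0 [-0.08 -0.15  2.58  1.4   0.12  0.04]
1 None
0 [-0.04  0.27  2.44  2.82  0.28 -1.37]
1 [-0.04  0.27  2.44  2.82  0.28  1.78]
0 [-0.72  0.27  2.43  2.8   0.26 -1.34]
1 [-0.72  0.27  2.43  2.8   0.26  1.8 ]
0 [-0.72 -0.08  2.4   0.6   0.15  0.87]
1 [-0.72 -0.08  2.4   0.6   0.15 -2.27]
```

Run:
```python
from h import *
th=np.radians(20)
cup=np.array([.507,.049,.060]); mat=np.array([.430,-.288,.067])
o1,z1=ori(th,np.arctan2(.049,.507)); o2,z2=ori(th,np.arctan2(-.288,.43))
for fl in(0,1):
  for g,az,b in((cup,.1,.1),(cup,.1,0),(mat+[0,0,.12],-.59,0),(mat,-.59,0)):
    o,z=ori(th,az,fl);q=arm.ik(g+z*(.019-b),o);print(fl,None if q is None else np.round(q,2))
arm.goto(cup+z1*(.019-.10),o1)
save("wrist","w1"); c=arm.calibration("wrist")
r=arm.pinpoint("wrist","cup_center"); print([(x["location"],x["confidence"],atz("wrist",x["location"],.045,c)) for x in r])
s=arm.get_state(); print(s["time_s"],s["ee_pos"],s["q"])
```

```text
0 [-0.02 -0.03  2.29  0.08  0.54  1.39]
0 [-0.01  0.24  2.25  0.13  0.3   1.34]
0 [-0.7   0.    2.17  0.06  0.62  1.42]
0 [-0.7   0.24  2.23  0.11  0.33  1.37]
1 [-0.02 -0.03  2.29  0.08  0.54 -1.75]
1 [-0.01  0.24  2.25  0.13  0.3  -1.8 ]
1 [-0.7   0.    2.17  0.06  0.62 -1.72]
1 [-0.7   0.24  2.23  0.11  0.33 -1.78]
[([213.1, 311.9], 0.81, array([0.50440082, 0.04900855, 0.045     ]))]
3.925 [0.47982617 0.04689731 0.13639677] [-0.01933092 -0.02810671  2.28432462  0.0777964   0.53928649  1.39414166]
```

Run:
```python
from h import *
th=np.radians(20)
cup=np.array([.506,.049,.060]); mat=np.array([.430,-.288,.060])
o1,z1=ori(th,np.arctan2(.049,.507)); o2,z2=ori(th,np.arctan2(-.288,.43))
arm.movel(cup+z1*.019,o1,velocity=.12)
arm.grip(0.0,20); s=arm.get_state(); print("grip",s["opening"],s["grip_force"],s["time_s"])
arm.movel(cup+z1*.019+[-.04,0,.09],velocity=.15)
arm.goto(mat+z2*.019+[0,0,.08],o2)
arm.movel(mat+z2*.019+[0,0,.02],velocity=.12)
print(arm.movel(mat+z2*.019+[0,0,.003],velocity=.03,guard=3)); print(arm.get_state()["ee_pos"]-z2*.019)
arm.grip(1.0); 
arm.movel(arm.get_state()["ee_pos"]-z2*.12,velocity=.2)
a=save("top","t2");r=arm.pinpoint("top","cup_center");m=arm.pinpoint("top","mat_top")
print([(atz("top",x["location"],.049),x["confidence"]) for x in r],[(atz("top",x["location"],.004),x["confidence"]) for x in m],arm.get_state()["time_s"])
b=save("scene","s2")
cv2.imwrite("pics/v2.png",np.hstack([cv2.resize(a[150:310,280:480],(400,320)),cv2.resize(b[120:280,160:360],(400,320))])[:,:,::-1])
```

```text
grip 0.6379687957378307 20.482041526702233 5.3
True
[ 0.43045935 -0.28808153  0.06488894]
[(array([ 0.43476522, -0.28194846,  0.049     ]), 0.72), (array([ 0.68970071, -0.34704891,  0.049     ]), 0.31)] [(array([ 0.44825793, -0.29131725,  0.004     ]), 0.72)] 9.875
```

View pics/v2.png

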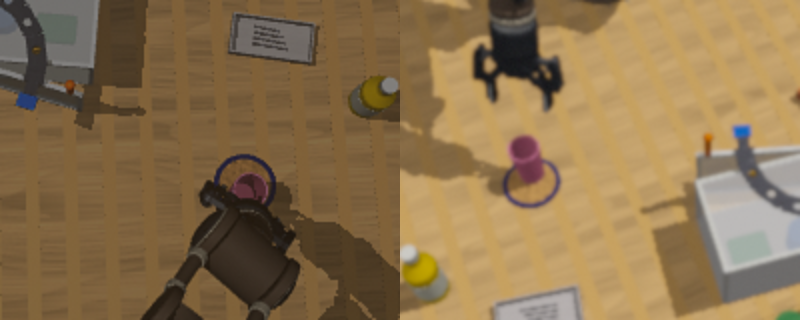

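Run:
```python
from h import *
print(atz("top",(242.3,402.6),.004),atz("scene",(211.5,226),.004))
for n,cam in(("t2","top"),("s2","scene")):
    im=cv2.imread(f"pics/{n}.png").astype(int)
    B,G,Rr=im[...,0],im[...,1],im[...,2]
    m=((B>Rr+8)&(B>G+8)).astype(np.uint8)
    p=((Rr>G+35)&(B>G+10)).astype(np.uint8)
    ys,xs=np.nonzero(m); w=(atz(cam,(242,402),0)is not None)
    c=(242,402) if cam=="top" else (211,226)
    k=(abs(ys-c[0])<30)&(abs(xs-c[1])<30); print(cam,"ring",xs[k].min(),xs[k].max(),ys[k].min(),ys[k].max(),k.sum())
    ys,xs=np.nonzero(p);k=(abs(ys-c[0])<45)&(abs(xs-c[1])<40); print("pink",xs[k].min(),xs[k].max(),ys[k].min(),ys[k].max())
print(proj("top",[.4305,-.288,.094]),proj("top",[.4305,-.288,.004]),proj("scene",[.4305,-.288,.094]),proj("scene",[.4305,-.288,.004]))
r=arm.pinpoint("scene","cup_center");print([(atz("scene",x["location"],.049),x["confidence"]) for x in r]);r=arm.pinpoint("scene","mat_top");print([(atz("scene",x["location"],.004),x["confidence"]) for x in r])
```

```text
[ 0.44545344 -0.29550012  0.004     ] [ 0.44987307 -0.28766241  0.004     ]
top ring 387 417 227 242 80
pink 397 413 237 250
scene ring 212 239 203 222 30
pink 214 230 189 210
[405.16647687 244.20475618] [400.63086317 246.83581898] [219.75131275 194.42051657] [224.38378001 207.22136112]
[(array([ 0.4366784, -0.2807375,  0.049    ]), 0.57)]
[(array([ 0.44301607, -0.29125699,  0.004     ]), 0.57)]
```

Run:
```python
from h import *
o,z=ori(0,-.375)
p=arm.get_state()["ee_pos"]
arm.movel([p[0],p[1],max(p[2],.25)])
arm.grip(0.0)
arm.goto([.53,.055,.26],o)
im=save("wrist","w3"); c=arm.calibration("wrist")
for k,zz in dict(stay_tab=.149,door_post=.165,pin_top=.153,first_hole=.147,end_hole=.147,stay_pad=.149,door_hinge=.135).items():
    r=arm.pinpoint("wrist",k); print(k,[(np.round(x["location"]),np.round(atz("wrist",x["location"],zz,c),4),round(x["confidence"],2)) for x in r[:2]])
print(arm.get_state()["time_s"],arm.get_state()["q"])
```

```text
stay_tab [(array([152., 276.]), array([0.5722, 0.0661, 0.149 ]), 0.56)]
door_post [(array([ 98., 359.]), array([ 0.587 , -0.0045,  0.165 ]), 0.67)]
pin_top [(array([ 34., 255.]), array([0.6532, 0.0472, 0.153 ]), 0.55)]
first_hole [(array([ 36., 257.]), array([0.6528, 0.0465, 0.147 ]), 0.72)]
end_hole []
stay_pad []
door_hinge [(array([153., 277.]), array([0.5699, 0.0677, 0.135 ]), 0.73), (array([112., 124.]), array([0.6443, 0.1672, 0.135 ]), 0.56)]
13.2583 [ 2.06191472e-02  1.02930554e-01  1.82084852e+00 -1.55143715e-05
  1.21766072e+00  1.96744883e+00]
```

View pics/w3.png

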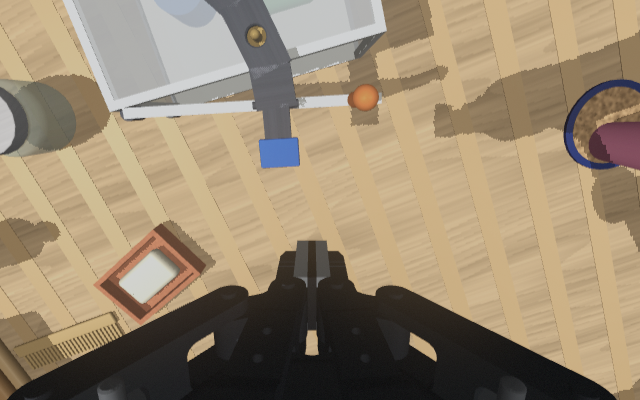

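Run:
```python
from h import *
T=np.array([.570,.067])
arm.movel([*T,.165],velocity=.2)
print(arm.movel([*T,.126],velocity=.03,guard=12)); s=arm.get_state(); print(s["ee_pos"],s["contact_force"])
arm.sleep(.15)
arm.movel([*T,.26],velocity=.2)
arm.movel([.53,.055,.26],velocity=.2)
save("wrist","w4"); print(arm.get_state()["time_s"])
```

```text
True
[0.57157607 0.0664351  0.13364481] [-0.89830587 -1.12779234  4.85177754]
16.275
```

View pics/w4.png

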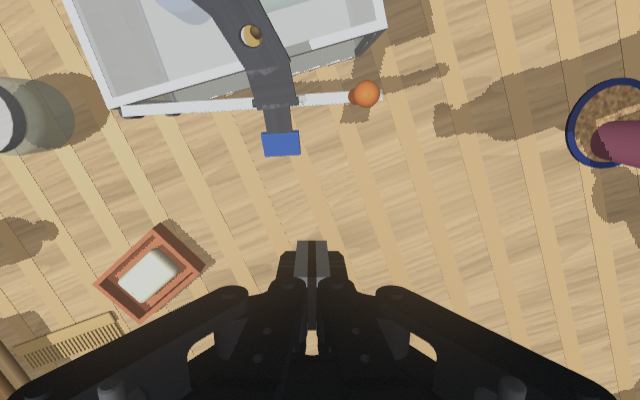

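Run:
```python
from h import *
o=lambda t: ori(0,A-t+np.pi/2)[0]
P=lambda t,z: np.array([*pol(.18,-t),z])
arm.grip(.5)
arm.goto(P(.2,.25),o(.2))
arm.movel(P(.2,.147),velocity=.12)
arm.grip(0.0,20); s=arm.get_state(); print(s["opening"],s["grip_force"],s["ee_pos"],s["contact_force"],s["time_s"])
for t in (.4,.6,.8,1.0):
    arm.movel(P(t,.147),o(t),velocity=.09); s=arm.get_state(); print(t,s["ee_pos"],s["contact_force"],s["q"][5])
arm.grip(.5); s=arm.get_state(); print(s["ee_pos"],P(1,.147))
arm.movel(P(1.,.27),velocity=.15)
arm.goto([.56,.05,.30],ori(0,-.175)[0])
save("wrist","w5"); c=arm.calibration("wrist"); print(c)
for k,zz in dict(stay_tab=.132,door_post=.165,pin_top=.153,end_hole=.2,stay_pad=.206).items():
    r=arm.pinpoint("wrist",k); print(k,[(np.round(x["location"]),np.round(atz("wrist",x["location"],zz,c),4),round(x["confidence"],2)) for x in r[:2]])
print(arm.get_state()["time_s"])
```

```text
0.13435078213748508 19.551745606586337 [0.58445139 0.00070878 0.148074  ] [-0.43451744 -0.64000052  3.94110813] 19.6167
0.4 [0.55142745 0.01634542 0.14804096] [-1.14345389 -3.00081779  4.29777776] 0.5279568197170283
0.6 [0.52246182 0.03832778 0.14800808] [-4.65922329 -5.25290186  8.74103923] 0.7685166742363534
0.8 [0.49844045 0.06598018 0.14796536] [-6.41313095 -5.10027309 11.31398592] 1.0232010956390518
1.0 [0.48066402 0.09822663 0.14790531] [-7.60311942 -4.50278249 12.92811249] 1.2890593769047778
[0.48345504 0.098911   0.14671389] [0.48351583 0.09890225 0.147     ]
{'camera_matrix': array([[331.0144887 ,   0.        , 311.48495396],
       [  0.        , 331.0144887 , 200.22914919],
       [  0.        ,   0.        ,   1.        ]]), 'origin': array([0.62639994, 0.03818575, 0.44230825]), 'orientation': array([ 2.86352274e+00,  4.46964979e-04, -1.74428169e+00])}
stay_tab [(array([236., 216.]), array([0.5192, 0.1543, 0.132 ]), 0.57)]
door_post [(array([283., 278.]), array([0.4743, 0.0968, 0.165 ]), 0.58)]
pin_top [(array([ 72., 294.]), array([0.655 , 0.0478, 0.153 ]), 0.9)]
end_hole [(array([ 92., 274.]), array([0.6399, 0.0621, 0.2   ]), 0.64), (array([ 48., 260.]), array([0.6695, 0.0661, 0.2   ]), 0.43)]
stay_pad [(array([251., 150.]), array([0.5416, 0.1805, 0.206 ]), 0.67), (array([ 45., 258.]), array([0.6699, 0.0664, 0.206 ]), 0.55)]
24.0083
```

View pics/w5.png

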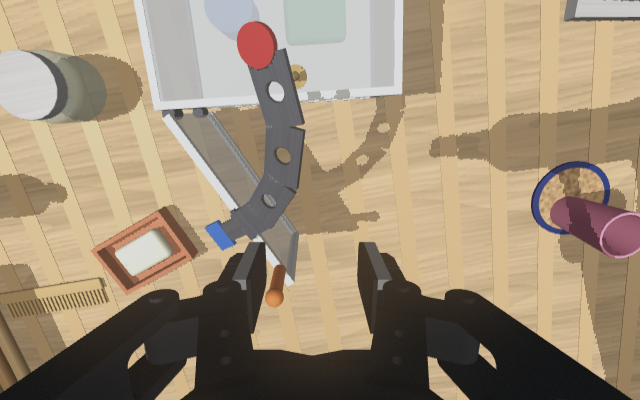

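```bash
cat > fit.py <<'E'
from h import *
from scipy.optimize import least_squares
def fit(c,obs):
    def pts(v):
        t,tau,dx,dy=v; a=A-t; u=np.array([np.sin(a),-np.cos(a)]); n=np.array([np.cos(a),np.sin(a)]); h=H+[dx,dy]
        s=lambda f,zz=0:[*(h+.12*np.cos(f)*u+(.12*np.sin(f)*np.cos(tau)-zz*np.sin(tau))*n),.147+.12*np.sin(f)*np.sin(tau)+zz]
        return dict(h1=s(.4),h2=s(.8),h3=s(1.2),pad=s(1.44),ball=[*(h+.18*u),.190],pin=[*(h+pol(.12,.2)-H),.153])
    f=lambda v:np.concatenate([proj("",pts(v)[k],c)-p for k,p in obs.items()])
    s=least_squares(f,[1,.4,0,0],loss="soft_l1"); print(s.x.round(4)); print(s.fun.reshape(-1,2).round(1)); return s.x
E
python3 - <<'E'
from fit import *
c=arm.calibration("wrist")
fit(c,dict(h1=(269,200),h2=(283,156),h3=(277,91),pad=(257,45),ball=(275,298),pin=(299,72)))
E
```

```text
[ 1.0213  0.5995 -0.002  -0.0052]
[[ 0.6 -1.3]
 [-0.6 -0.6]
 [-2.2 -0. ]
 [ 1.1  1.4]
 [-0.9 -5.7]
 [ 2.3  6.1]]
```

Run:
```python
from fit import *
arm.grip(0.0)
L=np.array([.680,.050]); n=np.array([.385,-.923]); T=L-.0145*n
o=ori(0,-.175)[0]
arm.goto([*T,.27],o); arm.movel([*T,.215],velocity=.12)
print(arm.movel([*L,.147],velocity=.04,guard=6)); s=arm.get_state(); print(s["ee_pos"],s["contact_force"])
arm.movel([*s["ee_pos"][:2],.27],velocity=.15)
arm.goto([.58,.05,.30],o)
save("wrist","w6"); print(arm.get_state()["time_s"])
```

```text
True
[0.67884012 0.05252873 0.1578963 ] [-1.46604889  0.64698176  4.24600051]
28.4167
```

View pics/w6.png

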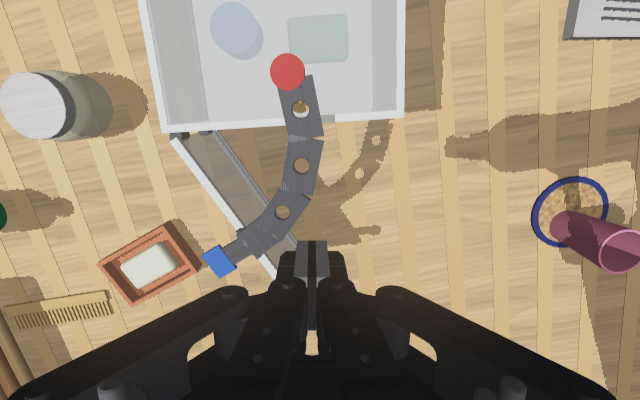

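Run:
```python
import cv2
i=cv2.imread("pics/w6.png")[50:140,250:350]; cv2.imwrite("pics/w6c.png",cv2.resize(i,None,fx=6,fy=6,interpolation=cv2.INTER_CUBIC))
from fit import *
fit(arm.calibration("wrist"),dict(h1=(282,212),h2=(302,166),h3=(301,109),pad=(287,72)))
```

```text
[ 0.9982  0.2    -0.0043 -0.0032]
[[ 0.5  0.1]
 [-0.5  0.2]
 [-0.8 -0.4]
 [ 0.9  0.1]]
```

View pics/w6c.png

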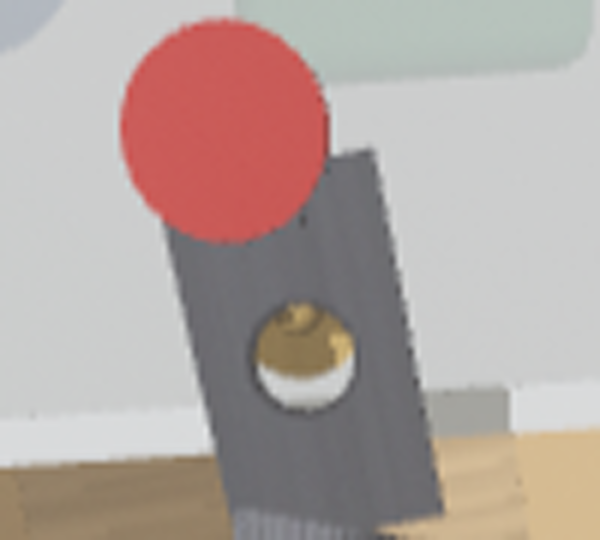

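Run:
```python
from fit import *
cw=arm.calibration("wrist")
print(atz("",(109.2,300.8),.155,cw),atz("",(103,300.5),.153,cw))
o=lambda t: ori(0,A-t+np.pi/2)[0]
P=lambda t,z: np.array([*pol(.18,-t),z])
def press(L,g=8):
    n=np.array([.385,-.923]); arm.movel([*(L-.004*n),.18],velocity=.15)
    r=arm.movel([*L,.1465],velocity=.03,guard=g); s=arm.get_state(); print(r,s["ee_pos"],s["contact_force"]); arm.movel([*L,.26],velocity=.2)
arm.grip(.5); arm.goto(P(1,.26),o(1)); arm.movel(P(1,.147),velocity=.12)
arm.grip(0.0,20); print(arm.get_state()["ee_pos"],arm.get_state()["contact_force"])
arm.movel(P(.958,.147),o(.958),velocity=.05); print(arm.get_state()["ee_pos"],arm.get_state()["contact_force"])
arm.grip(.5); arm.movel(P(.958,.26),velocity=.2); arm.grip(0.0)
L=np.array([.682,.049]); arm.goto([*L,.26],ori(0,-.175)[0]); press(L)
arm.goto([.58,.05,.30],ori(0,-.175)[0])
i=save("wrist","w7")[:,:,::-1]; cv2.imwrite("pics/w7c.png",cv2.resize(i[40:140,240:370],None,fx=6,fy=6,interpolation=cv2.INTER_CUBIC)); print(arm.get_state()["time_s"])
```

```text
[0.64711492 0.04723092 0.155     ] [0.65211015 0.04662555 0.153     ]
[0.48415233 0.09902874 0.14784862] [-0.918976    0.52526373  2.40418569]
[0.48736332 0.09193893 0.14779527] [-0.28264748 -0.04226175  4.70676814]
True [0.68230163 0.04959866 0.14897842] [ 0.66529404 -0.15948796  2.93583309]
36.5667
```

View pics/w7c.png

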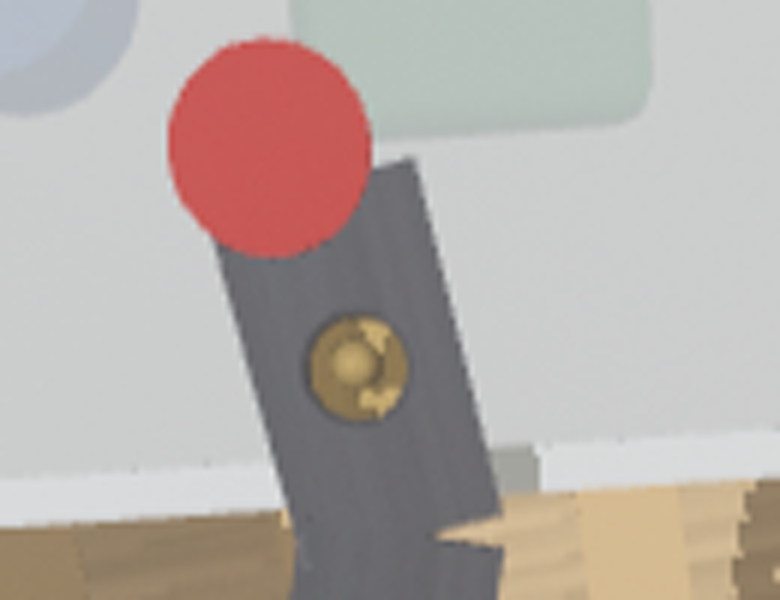

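```bash
python3 -c "
from plant import arm
print(arm.finish_job())"
```

```text
the job is handed in; nothing more can be done
None
```

I handed the job in at about 37 s of robot time: the cup stands on the cork mat about 13 mm off centre, and the door is open at about 1.0 rad with the stay's end hole pressed level over the pin. The last wrist picture and the 149 mm pad height agree with that, but no verdict came back.

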